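Serve the red sample and ring the bell

ROBOT

A 6-joint arm with a two-finger parallel gripper is mounted at the origin on the work surface. World frame = base frame: x ahead of the robot, y to its left, z up, the work surface at z = 0. Lengths are in m, angles in rad, forces in N, time in s.
With the tool pointing down it reaches from about 0.375 to 0.9 m from the base axis. Payload 3.1 kg.
Tool frame: the origin (TCP) lies midway between the tips of the shut fingers; the grasp point (between the pads) lies 19 mm behind it; z points along the fingers, y is the line along which they close (so a half turn about z gives the same grasp; the last joint's range is limited). The gripper opens to 87 mm and grips with 3 to 60 N. Pads are 19 mm wide; open, the fingers measure 117 mm over their backs; the gripper's body (75 mm by 190 mm) begins 51 mm behind the grasp point.
Start: joints at [1.149, 0.527, 1.433, -0, 1.181, -0.178], TCP at [0.151, 0.607, 0.223] pointing down, gripper open.
Joint ranges: [-3.08, 3.08], [-0.75, 2.2], [0.22, 2.44], [-1.43, 4.57], [0, 2.65], [-2.85, 2.85]. Speed limits (rad/s): [2.79, 2.79, 3.14, 3.14, 3.14, 3.14].

INTERFACE

Orientations are given as a unit quaternion [x, y, z, w].
In Python, from rig import status, imaging, order gives the robot as it stands.
- The arm moves only by the tool arm_command, never from a script. Its argument "deltas" is one flat list of numbers, 5 for each row, row after row: the opening, from -1 (shut) to 1 (fully open), so that 0 is half open, then the shift along the tool's x, y, z in m, then the turn about the tool's z in rad. In form: [gripper, tx, ty, tz, roll, gripper, tx, ty, tz, roll, ...]. A call has 1 to 12 rows; each row shifts and turns the commanded pose from where the row before left it, along the tool's axes as they then stand; what a row does not reach is not made up. A row lasts 1/8 s, in which the tool goes at most 62.5 mm and 10.7 degrees, less where a joint would pass 70% of its speed; a pose out of reach is approached as far as the arm can. A call with a gripper value outside its range is refused whole. The fingers move at their own pace and stop on an object; "newtons" is the grip in N (left out, the last holds). Time passes only in rows, so rows that do not move let the fingers close. It gives the time, the measured TCP pose, the force, the opening and the grip force at its end, in the units of the state.
- status.get_obs(): the state, without advancing time (a new reading comes with each control period).
- imaging.camera(name): name is "scene" or "side" or "wrist"; returns (picture, depth): 480x640x3 uint8, red, green, blue; 480x640 float32, m along the optical axis (not along the pixel's ray), 0 where there is no reading.
- imaging.camera_params(name): a dict with "intrinsics" (3x3 intrinsics, pixels), "camera_from_world" (4x4, takes a point from world to camera coordinates). Camera axes: x right, y up, looking along -z (the intrinsics and any distortion apply to the point x, -y, -z); pixel columns grow to the right and rows downward; lengths in m; the calibration is good to about 2 mm. A picture is of the moment at which its call begins: read the wrist's pose just before it. camera_params takes no time and is no camera call; for the wrist camera it gives the pose at the moment of the call.
- order.hand_in(): hands the job in; it is judged then, once.
The state is a dict: "time": time; "q": joint angles; "joint_velocities": joint speeds; "joint_torque": joint torques, N m; "position": TCP position; "tool_rot": TCP orientation; "ft_force": force on the tool from outside, world axes, zero at the start; "moment": the same for the moment, N m; "grip_width": finger opening in m; "grip_force": force on a finger pad.
Only numpy, scipy, OpenCV 4.12 (cv2) and the standard library are available. Lean on these libraries where they do the work, as an engineer would, in place of code of your own. Each camera call takes 0.05 s, during which the arm holds its last target. There are 200 camera calls.

TASK

Pluck the red-lidded sample capsule from its pocket in the sloped wooden tray and stand it gently upright, lid up, on the flat floor of the clay dish, without dropping it. Once it stands there by itself, ring for the taster by pressing the bell's plunger fully down, and let it spring back up. Leave the other capsules in their pockets and the dish, the tins and the spoon where they are.

Things in the scene. Friction and masses are not known exactly. Their poses are not given: they have to be found in the camera images.
- capsule_red: The capsule wanted: aluminium cylinder, 18 mm diameter, 26 mm long, its top 9 mm a red lid; 10 to 20 g. Origin at the centre of its flat bottom, z along its axis to the lid. At the start it sits 14 mm deep in a round pocket of the sloped tray, the red end 12 mm proud, its axis leaning 35 degrees from vertical towards the robot.
- tray: Fixed dark wooden tray, one level row of four round pockets (19.4 mm wide, 14 mm deep, at y = -69, -23, 23, 69 mm). Its face (72 mm along the slope, 192 mm along y) slopes up away from the robot at 35 degrees; the row is 22 mm below its upper edge. Origin on the riser's deck below the row's middle, 40.5 mm under the face; x level, to the uphill side, z up.
- riser: Fixed clear acrylic riser, 500 mm wide along y: deck 15 mm high under the tray, middle tread (6 mm thick) 160 mm high, upper tread 205 mm high behind it. Origin on the counter below the line of the pocket row, x level, away from the robot. The middle tread's front edge, at x = 15 mm, would be struck by a gripper coming straight down on the pockets: approach square to the tray's face.
- dish: Round glazed clay dish, loose, 114 mm wide at the rim, 22 mm high, flat blue floor 6 mm above its underside and about 80 mm wide. Origin at the centre of the underside, z up. It stands on the counter to the left or right.
- dish_floor (a point): Centre of the dish's flat inner floor, z up.
- bell: Small brass-look counter bell, fixed to the counter, 68 mm wide, a dome 39 mm high with a plunger on top. Origin at the centre of its underside, z up. It stands on the counter on the side away from the dish.
- plunger_top (a point): Centre of the top of the bell's round plunger button (18 mm wide), 56 mm above the counter at rest; it is pressed straight down.
- bell_plunger (a joint): Travel of the bell's plunger in m: 0 up, 0.008 fully down; a spring (about 5 N at the end) returns it.
- capsule_blue: A capsule like the red one but with a blue lid, in another pocket of the tray (which pocket holds which colour varies); to be left in its pocket.
- capsule_green: A capsule like the red one but with a green lid, in another pocket of the tray (which pocket holds which colour varies); to be left in its pocket.
- capsule_yellow: A capsule like the red one but with a yellow lid, in another pocket of the tray (which pocket holds which colour varies); to be left in its pocket.
- tin0: Short steel-lidded tin, 54 mm diameter, 38 mm high, standing on the middle tread; a bystander. Origin at the centre of its underside.
- tin1: Short steel-lidded tin, 54 mm diameter, 38 mm high, standing on the middle tread; a bystander. Origin at the centre of its underside.
- tin4: Short steel-lidded tin, 54 mm diameter, 38 mm high, standing on the deck beside the tray, to its right; a bystander. Origin at the centre of its underside.
- tin5: Short steel-lidded tin, 54 mm diameter, 38 mm high, standing on the deck beside the tray, to its left; a bystander. Origin at the centre of its underside.
- spoon: Steel tasting spoon, about 160 mm long, lying across the counter between the dish and the bell; a bystander.
Mind the look-alikes: they are no part of the job. Leave any blue look-alike of the bell alone.

How it is judged:
On the way, in this order (a step that is already met when the one before it is completed fails the run):
1. the red capsule stands upright on the dish's floor, released (horizontal distance between capsule_red and dish_floor below 0.036 m and z of capsule_red in the frame of dish_floor between -0.004 and 0.005 m and angle between capsule_red's own z axis and vertical below 0.15 rad and contact force between the fingers and capsule_red below 0.01 N and linear speed of capsule_red below 0.03 m/s), for 0.3 s.
2. the bell's plunger is pressed fully down (at least 7 of 8 mm) while the capsule stands in the dish (horizontal distance between capsule_red and dish_floor below 0.036 m and z of capsule_red in the frame of dish_floor between -0.004 and 0.005 m and angle between capsule_red's own z axis and vertical below 0.15 rad and contact force between the fingers and capsule_red below 0.01 N and value of joint bell_plunger above 0.007 m), for 0.04 s.
At the end, for the whole second after the job is handed in: Red capsule upright (0.15 rad), lid up, at rest and released on the dish's floor, its bottom within 36 mm of the floor's centre; bell plunger up (within 1.5 mm); dish level and within 40 mm of its start, other capsules within 8 mm, tins and spoon within 25 mm of theirs (horizontal distance between capsule_red and dish_floor below 0.036 m and z of capsule_red in the frame of dish_floor between -0.004 and 0.005 m and angle between capsule_red's own z axis and vertical below 0.15 rad and contact force between the fingers and capsule_red below 0.01 N and linear speed of capsule_red below 0.02 m/s and value of joint bell_plunger below 0.0015 m and angle between dish's own z axis and vertical below 0.1 rad and distance of each of capsule_blue, capsule_green, capsule_yellow from where it was at the start of the episode below 0.008 m and distance of each of tin0, tin1, tin4, tin5, spoon from where it was at the start of the episode below 0.025 m and distance of dish from where it was at the start of the episode below 0.04 m); the robot touches nothing.
It fails at once if another capsule is shifted more than 8 mm from its place in the tray (distance of any of capsule_blue, capsule_green, capsule_yellow from where it was at the start of the episode above 0.008 m).
It fails at once if a tin or the spoon is shifted more than 25 mm, or a tin tipped over (distance of any of tin0, tin1, tin4, tin5, spoon from where it was at the start of the episode above 0.025 m or angle between any of tin0, tin1, tin4, tin5's own z axis and vertical above 0.5 rad).
It fails at once if the dish is shifted more than 40 mm (distance of dish from where it was at the start of the episode above 0.04 m).
It fails at once if the red capsule is dropped (falls free, faster than 0.7 m/s) (contact force between the fingers and capsule_red below 0.001 N and linear speed of capsule_red above 0.7 m/s).
It also fails if it takes over 56 s, if anything falls off the work surface, if the arm or the gripper's body presses on something with over 40 N, if the wrist force passes 120 N, or if a joint passes its speed limit or range.

## Working session

There is one attempt and no reset: what is moved stays moved. The work goes in short steps, Python scripts to look and compute and a tool call to move; the robot and the scene stay as the last step left them, time stands still between calls to the robot, and variables do not carry over. Pictures are saved under pics/ and viewed, at most 10 in all, crops included, and the job is handed in when it is done.

Besides the shell and the picture viewer there is one more tool, called in YAML: its name, and indented under it one key for each argument. arm_command: Moves the arm, as the interface text tells. Its arguments: {"type":"object","properties":{"deltas":{"type":"array"},"newtons":{"type":"number"}},"required":["deltas"]}

```bash
mkdir -p pics
cat > h.py <<'E'
import numpy as np, cv2
from rig import status, imaging, order
def snap(n):
    p=imaging.camera_params(n); im,d=imaging.camera(n); return im,d,p
def pts(d,p):
    K=np.array(p["intrinsics"]);T=np.linalg.inv(np.array(p["camera_from_world"]))
    v,u=np.mgrid[:d.shape[0],:d.shape[1]]
    c=np.stack([(u-K[0,2])/K[0,0]*d,-(v-K[1,2])/K[1,1]*d,-d,np.ones_like(d)],-1)
    return (c@T.T)[...,:3]
def proj(P,p):
    K=np.array(p["intrinsics"]);c=np.array(p["camera_from_world"])@np.r_[P,1]
    return K[0,0]*c[0]/-c[2]+K[0,2],K[1,1]*c[1]/c[2]+K[1,2]
E
python3 - <<'E'
from h import *
o=status.get_obs(); print({k:np.round(v,3) for k,v in o.items()})
for n in ["scene","side"]:
    im,d,p=snap(n); cv2.imwrite(f"pics/{n}0.png",im[...,::-1]); np.savez(f"{n}0.npz",im=im,d=d,**{k:np.array(p[k]) for k in("intrinsics","camera_from_world")})
    print(n,[k for k in p],np.round(np.linalg.inv(p["camera_from_world"]),2).tolist())
E
```

```text
{'time': np.float64(0.0), 'q': array([ 1.149,  0.528,  1.434, -0.   ,  1.181, -0.179]), 'joint_velocities': array([ 0.   , -0.   , -0.001, -0.   ,  0.   ,  0.001]), 'joint_torque': array([-2.0000e-03, -4.4003e+01, -1.7659e+01,  6.3000e-02,  5.8000e-02,
       -0.0000e+00]), 'position': array([0.151, 0.606, 0.222]), 'tool_rot': array([ 0.122,  0.993, -0.001, -0.   ]), 'ft_force': array([-0.256, -0.434,  1.182]), 'moment': array([ 0.003,  0.034, -0.003]), 'grip_force': np.float64(0.0), 'grip_width': np.float64(0.087)}
scene ['intrinsics', 'camera_from_world'] [[0.97, -0.2, 0.13, 0.7], [0.24, 0.79, -0.57, -0.55], [0.01, 0.58, 0.81, 0.92], [0.0, 0.0, 0.0, 1.0]]
side ['intrinsics', 'camera_from_world'] [[0.9, 0.29, -0.32, 0.3], [-0.43, 0.62, -0.66, -0.53], [0.0, 0.73, 0.68, 0.67], [0.0, 0.0, 0.0, 1.0]]
```

View pics/scene0.png

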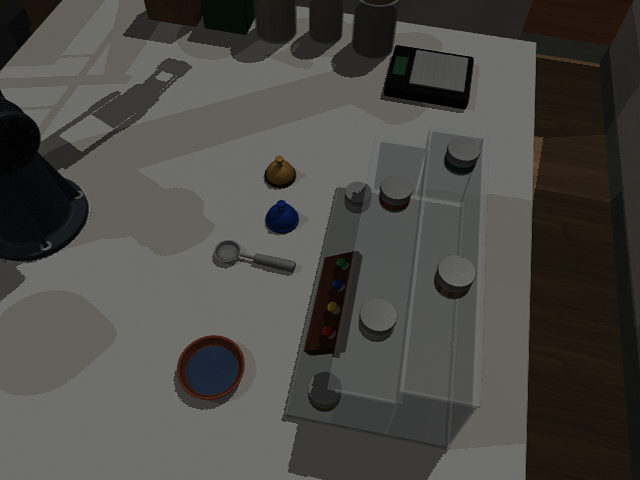

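View pics/side0.png

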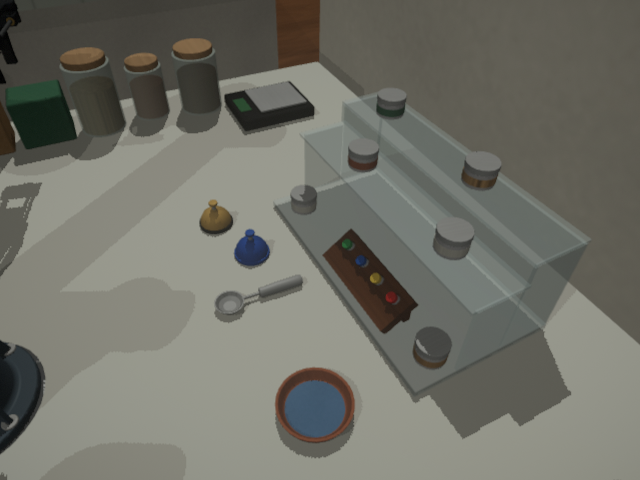

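The scene view shows the capsules in a row from bottom to top: red (327,331), yellow (333,308), blue (337,285) and green (341,262). The dish is at (211,368). There are two bells: brass at (280,170) and a blue look-alike at (282,217). The brass one, farther from the dish, fits the description. The side view agrees: red (392,298), brass bell (215,215), dish (315,407). Next I'll triangulate.

```bash
cat >> h.py <<'E'
def load(n):
    z=np.load(f"{n}0.npz"); return z["im"],z["d"],{k:z[k] for k in("intrinsics","camera_from_world")}
def blob(im,d,p,lo,hi,box):
    h=cv2.cvtColor(im,cv2.COLOR_RGB2HSV);m=cv2.inRange(h,lo,hi)
    x0,y0,x1,y1=box;k=np.zeros_like(m);k[y0:y1,x0:x1]=m[y0:y1,x0:x1]
    n,l,s,c=cv2.connectedComponentsWithStats(k);i=1+np.argmax(s[1:,4])
    return c[i],s[i],l==i
def ray(uv,p):
    K=np.array(p["intrinsics"]);T=np.linalg.inv(p["camera_from_world"])
    r=T[:3,:3]@np.array([(uv[0]-K[0,2])/K[0,0],-(uv[1]-K[1,2])/K[1,1],-1]);return T[:3,3],r/np.linalg.norm(r)
def tri(a,b):
    (p,r),(q,s)=a,b;t=np.linalg.lstsq(np.c_[r,-s],q-p,rcond=None)[0]
    A=p+t[0]*r;B=q+t[1]*s;return (A+B)/2,np.linalg.norm(A-B)
def onz(a,z): return a[0]+a[1]*(z-a[0][2])/a[1][2]
E
python3 - <<'E'
from h import *
S=load("scene");D=load("side")
C=dict(red=((0,120,60),(8,255,255),(315,322,340,340),(380,288,405,308)),
 yellow=((18,120,60),(32,255,255),(322,298,345,318),(365,270,388,290)),
 blue=((105,120,50),(128,255,255),(328,276,348,294),(350,252,372,270)),
 green=((45,80,40),(85,255,255),(332,254,352,270),(338,236,358,254)),
 dish=((98,60,40),(115,255,255),(170,330,250,405),(270,365,360,445)),
 bell=((14,90,60),(30,255,255),(260,150,300,190),(195,195,238,238)))
for k,(lo,hi,b1,b2) in C.items():
    r=[]
    for (im,d,p),b in((S,b1),(D,b2)):
        try:
            c,s,m=blob(im,d,p,lo,hi,b); P=pts(d,p)[m&(d>0)]
            r.append(ray(c,p)); print(k,c.round(1),s.tolist(),np.median(P,0).round(3),P[:,2].min().round(3),P[:,2].max().round(3))
        except ValueError: print(k,"none")
    if len(r)==2:
        X,e=tri(*r);print("  tri",X.round(4),e.round(4))
        if k=="dish":print([onz(a,.006).round(4) for a in r])
# upscaled crops
a=cv2.resize(S[0][140:360,255:360],None,fx=3.5,fy=2.7,interpolation=2); a=cv2.resize(S[0][150:350,255:365],None,fx=3,fy=3,interpolation=2)
b=cv2.resize(D[0][190:315,195:335],None,fx=3,fy=3,interpolation=2)
o=np.zeros((600,800,3),np.uint8);o[:a.shape[0],:a.shape[1]]=a;o[:b.shape[0],340:340+b.shape[1]]=b
cv2.imwrite("pics/crop.png",o[...,::-1])
E
```

```text
red [323.9 330.5] [323, 327, 3, 8, 14] [ 0.628 -0.134  0.062] 0.057 0.064
red [390.8 296.9] [385, 291, 12, 12, 111] [ 0.634 -0.134  0.065] 0.049 0.07
  tri [ 0.6294 -0.1395  0.0728] 0.0
yellow [328.9 305.8] [328, 302, 4, 8, 13] [ 0.626 -0.087  0.062] 0.057 0.064
yellow [375.  277.7] [370, 272, 11, 12, 104] [ 0.632 -0.088  0.065] 0.048 0.072
  tri [ 0.6275 -0.0938  0.0733] 0.0011
blue [333.7 283. ] [333, 281, 3, 6, 11] [ 0.625 -0.041  0.062] 0.06 0.065
blue [360.4 260.3] [356, 256, 10, 10, 75] [ 0.63  -0.044  0.066] 0.055 0.071
  tri [ 0.6257 -0.0486  0.0728] 0.0018
green [337.9 261.8] [337, 259, 3, 6, 12] [0.622 0.004 0.061] 0.059 0.065
green [346.6 243.5] [342, 239, 10, 10, 83] [0.629 0.003 0.065] 0.049 0.072
  tri [ 0.6234 -0.0047  0.0741] 0.0008
dish [211.6 370.1] [187, 346, 51, 49, 1935] [ 0.457 -0.225  0.006] 0.0 0.012
dish [314.4 408.4] [285, 381, 60, 56, 2613] [ 0.457 -0.224  0.007] 0.003 0.011
  tri [ 0.4567 -0.2246  0.0069] 0.0004
[array([ 0.4565, -0.2245,  0.006 ]), array([ 0.4569, -0.224 ,  0.006 ])]
bell [283.5 167.2] [275, 156, 18, 21, 199] [0.459 0.223 0.031] -0.001 0.059
bell [214.9 217.4] [201, 200, 30, 31, 618] [0.447 0.213 0.028] 0.008 0.059
  tri [0.4523 0.2456 0.0038] 0.0061
```

View pics/crop.png

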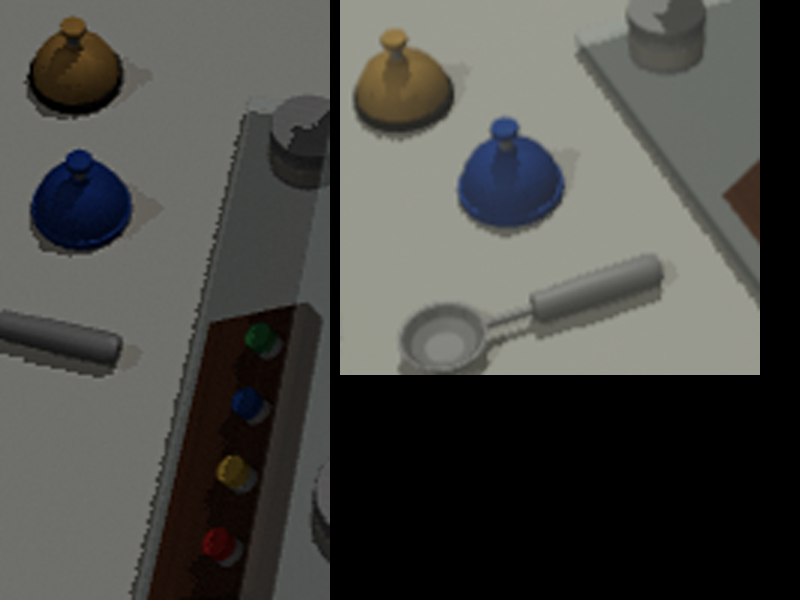

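The crop shows the red lid at scene (328,331). The brass bell's button is at scene (279,159) and side (213,203), so that is the bell to press, and the blue one stays alone. Before moving I'll take a quick survey of the geometry.

Run:
```python
from h import *
S=load("scene");D=load("side")
print("plunger",tri(ray((279.3,158.7),S[2]),ray((213,202.7),D[2])), onz(ray((279.3,158.7),S[2]),.056),onz(ray((213,202.7),D[2]),.056))
ps=pts(S[1],S[2]);pd=pts(D[1],D[2])
for n,uv in dict(jar=(380,25),scale=(440,70),spoon=(270,263)).items():print(n,ps[uv[1],uv[0]].round(3))
for n,uv in dict(jarA=(90,60),jarC=(195,50),green=(40,100),tin_mid=(455,228),tin_R=(432,338),tin_L=(303,192),tin_b=(363,147)).items():print(n,pd[uv[1],uv[0]].round(3))
```

```text
plunger (array([0.45073406, 0.22315885, 0.05729051]), np.float64(0.0005479456428499939)) [0.45019235 0.22463755 0.056     ] [0.45111242 0.22436418 0.056     ]
jar [0.58  0.664 0.102]
scale [0.742 0.619 0.036]
spoon [ 0.494 -0.001  0.015]
jarA [0.317 0.685 0.188]
jarC [0.561 0.683 0.169]
green [0.185 0.681 0.118]
tin_mid [ 0.711 -0.154  0.199]
tin_R [ 0.654 -0.22   0.053]
tin_L [0.626 0.182 0.054]
tin_b [0.695 0.082 0.2  ]
```

arm_command:
  deltas: [1, -0.036, -0.043, -0.0125, 0, 1, -0.036, -0.043, -0.0125, 0, 1, -0.036, -0.043, -0.0125, 0, 1, -0.036, -0.043, -0.0125, 0, 1, -0.036, -0.043, -0.0125, 0, 1, -0.036, -0.043, -0.0125, 0, 1, -0.036, -0.043, -0.0125, 0, 1, -0.036, -0.043, -0.0125, 0, 1, -0.036, -0.043, -0.0125, 0, 0, -0.036, -0.043, -0.0125, 0, 0, -0.036, -0.043, -0.0125, -0.14, 0, -0.036, -0.043, -0.0125, -0.14]

```text
time: 1.6
position: [0.4523, 0.0037, 0.3728]
tool_rot: [-0.02, 1.0, 0.0, -0.0]
ft_force: [0.8, 0.9, -0.1]
grip_width: 0.0651
grip_force: 0.0
```

The plunger triangulates to (0.451, 0.224, 0.057) against an expected 0.056, so it checks. The rows can't tilt the tool directly, but the task says an out-of-reach pose is only approached as far as the arm can. I'll test in free space, high up, whether that changes the tilt.

arm_command:
  deltas: [0, 0, 0, -0.06, 0, 0, 0, 0, -0.06, 0, 0, 0, 0, -0.06, 0, 0, 0, 0, -0.06, 0, 0, 0, 0, -0.06, 0, 0, 0, 0, -0.06, 0, 0, 0, 0, -0.06, 0]

```text
time: 2.48
position: [0.4515, 0.0056, 0.7944]
tool_rot: [-0.018, 1.0, -0.0, 0.0]
ft_force: [1.6, -1.0, 1.2]
grip_width: 0.0438
grip_force: 0.0
```

```bash
cat >> h.py <<'E'
from scipy.spatial.transform import Rotation as R
def st():
    o=status.get_obs();M=R.from_quat(o["tool_rot"]).as_matrix()
    print("t",round(float(o["time"]),2),"q",np.round(o["q"],3),"pos",np.round(o["position"],4),"zaxis",M[:,2].round(3),"yaxis",M[:,1].round(3),"F",np.round(o["ft_force"],1),"w",round(float(o["grip_width"]),4),"g",round(float(o["grip_force"]),2))
    return o,M
E
python3 -c "from h import *;st()"
```

```text
t 2.48 q [-0.236  0.195  0.436  0.     2.51  -1.843] pos [0.4515 0.0056 0.7944] zaxis [ 0.001 -0.    -1.   ] yaxis [-0.036  0.999 -0.   ] F [ 1.6 -1.   1.2] w 0.0438 g 0.0
```

arm_command:
  deltas: [0, 0, 0, -0.05, 0, 0, 0, 0, -0.05, 0, 0, 0, 0, -0.05, 0, 0, 0, 0, -0.05, 0]

```text
time: 2.98
position: [0.4089, 0.0062, 0.8649]
tool_rot: [-0.018, 0.999, -0.008, 0.047]
ft_force: [0.4, 0.3, 0.8]
grip_width: 0.0433
grip_force: 0.0
```

```bash
python3 -c "from h import *;st()"
```

```text
t 2.98 q [-0.268  0.182  0.218  0.022  2.647 -1.855] pos [0.4089 0.0062 0.8649] zaxis [ 0.094 -0.015 -0.995] yaxis [-0.036  0.999 -0.018] F [0.4 0.3 0.8] w 0.0433 g 0.0
```

An unreachable pose does tilt the tool forward, by 5.4° here. Next I'll check whether the tilt stays when moving back.

arm_command:
  deltas: [0, 0, 0, 0.04, 0, 0, 0, 0, 0.04, 0, 0, 0, 0, 0.04, 0]

```text
time: 3.35
position: [0.4205, 0.0044, 0.7447]
tool_rot: [-0.018, 0.999, -0.009, 0.048]
ft_force: [0.0, -0.5, 0.7]
grip_width: 0.0435
grip_force: 0.0
```

```bash
python3 -c "from h import *;st()"
```

```text
t 3.35 q [-0.264  0.021  0.791  0.013  2.233 -1.863] pos [0.4205 0.0044 0.7447] zaxis [ 0.096 -0.016 -0.995] yaxis [-0.035  0.999 -0.019] F [ 0.  -0.5  0.7] w 0.0435 g 0.0
```

arm_command:
  deltas: [0, 0.04, 0, -0.045, 0, 0, 0.04, 0, -0.045, 0, 0, 0.04, 0, -0.045, 0, 0, 0.04, 0, -0.045, 0, 0, 0.04, 0, -0.045, 0]

```text
time: 3.98
position: [0.2146, 0.0053, 0.8804]
tool_rot: [-0.018, 0.997, -0.027, 0.072]
ft_force: [-0.1, -0.7, 0.4]
grip_width: 0.0431
grip_force: 0.0
```

```bash
python3 -c "from h import *;st()"
```

```text
t 3.98 q [-0.58  -0.185  0.53   0.077  2.647 -2.117] pos [0.2146 0.0053 0.8804] zaxis [ 0.144 -0.051 -0.988] yaxis [-0.032  0.998 -0.056] F [-0.1 -0.7  0.4] w 0.0431 g 0.0
```

Tilt persists, so it can be built up row by row. Some lean went sideways because of the arm's azimuth, so I'll shift to +y and carry on there.

arm_command:
  deltas: [0, -0.025, 0.043, 0.021, 0, 0, -0.025, 0.043, 0.021, 0, 0, -0.025, 0.043, 0.021, 0, 0, -0.025, 0.043, 0.021, 0, 0, 0.045, -0.01, -0.036, 0, 0, 0.045, -0.01, -0.036, 0, 0, 0.045, -0.01, -0.036, 0, 0, 0.045, -0.01, -0.036, 0, 0, 0.045, -0.01, -0.036, 0, 0, 0.045, -0.01, -0.036, 0]

```text
time: 5.22
position: [0.0443, 0.1121, 0.8785]
tool_rot: [-0.015, 0.993, -0.018, 0.114]
ft_force: [-1.0, 1.3, 0.1]
grip_width: 0.0436
grip_force: 0.0
```

```bash
python3 -c "from h import *;st()"
```

```text
t 5.22 q [ 0.675 -0.294  0.602 -0.361  2.647 -1.261] pos [0.0443 0.1121 0.8785] zaxis [ 0.228 -0.033 -0.973] yaxis [-0.027  0.999 -0.04 ] F [-1.   1.3  0.1] w 0.0436 g 0.0
```

Run:
```python
import numpy as np
D=[(.528,1.434,1.181,.151,.606,.222),(.195,.436,2.51,.4515,.0056,.7944),(.182,.218,2.647,.4089,.0062,.8649),(.021,.791,2.233,.4205,.0044,.7447),(-.185,.53,2.647,.2146,.0053,.8804)]
A=[];b=[]
for q2,q3,q5,x,y,z in D:
    t=q2+q3;s=t+q5;r=np.sqrt(x*x+y*y-.11**2)
    A+=[[1,0,np.sin(q2),np.sin(t),np.cos(t),np.sin(s)],[0,1,np.cos(q2),np.cos(t),-np.sin(t),np.cos(s)]];b+=[r,z]
for cols in ([0,1,2,3,4,5],[1,2,3,5],[1,2,3,4,5]):
    s,_,rk,sv=np.linalg.lstsq(np.array(A)[:,cols],b,rcond=None);print(cols,s.round(3),rk,(np.array(A)[:,cols]@s-b).round(3))
```

```text
[0, 1, 2, 3, 4, 5] [0.003 0.296 0.578 0.393 0.112 0.32 ] 6 [-0.001  0.    -0.     0.     0.    -0.     0.002  0.    -0.002 -0.   ]
[1, 2, 3, 5] [0.913 0.511 0.439 0.969] 4 [ 0.048 -0.004 -0.079  0.006 -0.039 -0.009  0.017  0.017  0.015 -0.01 ]
[1, 2, 3, 4, 5] [0.309 0.585 0.392 0.113 0.339] 5 [-0.001 -0.    -0.001  0.     0.001 -0.     0.002  0.    -0.002  0.   ]
```

The fit gives H .296, L1 .578, L2 .393, elbow offset .112 and wrist-to-TCP .32, with residuals under 2 mm. It's better to build the tilt by pushing outward at full stretch, high above the riser.

arm_command:
  deltas: [0, -0.043, 0.008, 0.0355, 0, 0, -0.043, 0.008, 0.0355, 0, 0, -0.043, 0.008, 0.0355, 0, 0, -0.043, 0.008, 0.0355, 0, 0, -0.043, 0.008, 0.0355, 0, 0, -0.043, 0.008, 0.0355, 0, 0, -0.043, 0.008, 0.0355, 0, 0, -0.043, 0.008, 0.0355, 0, 0, -0.043, 0.008, 0.0355, 0, 0, -0.043, 0.008, 0.0355, 0, 0, -0.043, 0.008, 0.0355, 0, 0, -0.043, 0.008, 0.0355, 0]

```text
time: 6.72
position: [0.6408, 0.216, 0.5745]
tool_rot: [-0.018, 0.993, -0.02, 0.113]
ft_force: [-0.0, -0.4, 0.9]
grip_width: 0.0435
grip_force: 0.0
```

```bash
python3 -c "from h import *;st()"
```

```text
t 6.72 q [ 0.197  0.346  0.832 -0.081  1.746 -1.434] pos [0.6408 0.216  0.5745] zaxis [ 0.226 -0.036 -0.973] yaxis [-0.032  0.998 -0.045] F [-0.  -0.4  0.9] w 0.0435 g 0.0
```

arm_command:
  deltas: [0, -0.054, 0.006, -0.021, 0, 0, -0.054, 0.006, -0.021, 0, 0, -0.054, 0.006, -0.021, 0, 0, -0.054, 0.006, -0.021, 0, 0, -0.054, 0.006, -0.021, 0, 0, -0.054, 0.006, -0.021, 0, 0, -0.054, 0.006, -0.021, 0, 0, -0.054, 0.006, -0.021, 0, 0, -0.054, 0.006, -0.021, 0]

```text
time: 7.85
position: [0.8123, 0.2173, 0.6659]
tool_rot: [-0.024, 0.973, 0.006, 0.228]
ft_force: [0.0, -0.0, 0.1]
grip_width: 0.0437
grip_force: 0.0
```

```bash
python3 -c "from h import *;st()"
```

```text
t 7.85 q [ 0.144  0.606  0.218 -0.043  1.859 -1.497] pos [0.8123 0.2173 0.6659] zaxis [ 0.443  0.023 -0.896] yaxis [-0.049  0.999  0.001] F [ 0.  -0.   0.1] w 0.0437 g 0.0
```

arm_command:
  deltas: [0, -0.06, 0, -0.007, 0, 0, -0.06, 0, -0.007, 0, 0, -0.06, 0, -0.007, 0]

```text
time: 8.22
position: [0.8597, 0.196, 0.6721]
tool_rot: [-0.025, 0.959, 0.017, 0.281]
ft_force: [-0.7, 0.3, 0.1]
grip_width: 0.0436
grip_force: 0.0
```

```bash
cat >> h.py <<'E'
def to(t,step=.06):
    o,M=st();d=M.T@(np.array(t)-o["position"]);n=int(np.ceil(np.linalg.norm(d)/step));print("delta tool",d.round(4),"rows",n,"each",(d/n).round(4))
E
python3 -c "from h import *;to([.52,-.137,.26])"
```

```text
t 8.22 q [ 0.101  0.621  0.218 -0.008  1.731 -1.527] pos [0.8597 0.196  0.6721] zaxis [ 0.538  0.046 -0.841] yaxis [-0.058  0.998  0.018] F [-0.7  0.3  0.1] w 0.0436 g 0.0
delta tool [ 0.5212 -0.32    0.1483] rows 11 each [ 0.0474 -0.0291  0.0135]
```

Tilt is now 32.7° with a yaw of about 3°, close to square with the tray face. I'll move in front of the red capsule for a close look.

arm_command:
  deltas: [-0.2, 0.0474, -0.0291, 0.0135, 0, -0.2, 0.0474, -0.0291, 0.0135, 0, -0.2, 0.0474, -0.0291, 0.0135, 0, -0.2, 0.0474, -0.0291, 0.0135, 0, -0.2, 0.0474, -0.0291, 0.0135, 0, -0.2, 0.0474, -0.0291, 0.0135, 0, -0.2, 0.0474, -0.0291, 0.0135, 0, -0.2, 0.0474, -0.0291, 0.0135, 0, -0.2, 0.0474, -0.0291, 0.0135, 0, -0.2, 0.0474, -0.0291, 0.0135, 0, -0.2, 0.0474, -0.0291, 0.0135, 0, -0.2, 0, 0, 0, 0]

```text
time: 9.72
position: [0.5231, -0.1336, 0.2662]
tool_rot: [-0.023, 0.96, 0.017, 0.278]
ft_force: [0.9, 1.3, 0.0]
grip_width: 0.0348
grip_force: 0.0
```

Run:
```python
from h import *
st()
im,d,p=snap("wrist");cv2.imwrite("pics/w1.png",im[...,::-1]);np.savez("wrist0.npz",im=im,d=d,**{k:np.array(p[k]) for k in("intrinsics","camera_from_world")})
T=np.linalg.inv(p["camera_from_world"]);print(T.round(3).tolist(),np.round(p["intrinsics"],1).tolist());print("exp red px",proj([.632,-.134,.065],p))
```

```text
t 9.72 q [-0.677  0.215  1.991  0.687  0.621 -2.799] pos [ 0.5231 -0.1336  0.2662] zaxis [ 0.533  0.045 -0.845] yaxis [-0.053  0.998  0.02 ] F [0.9 1.3 0. ] w 0.0348 g 0.0
[[-0.052, -0.645, -0.763, 0.366], [0.998, -0.018, -0.052, -0.143], [0.02, -0.764, 0.645, 0.36], [0.0, 0.0, 0.0, 1.0]] [[335.2, 0.0, 318.9], [0.0, 335.2, 238.7], [0.0, 0.0, 1.0]]
exp red px (np.float64(310.27248120516975), np.float64(193.00413361177817))
```

View pics/w1.png

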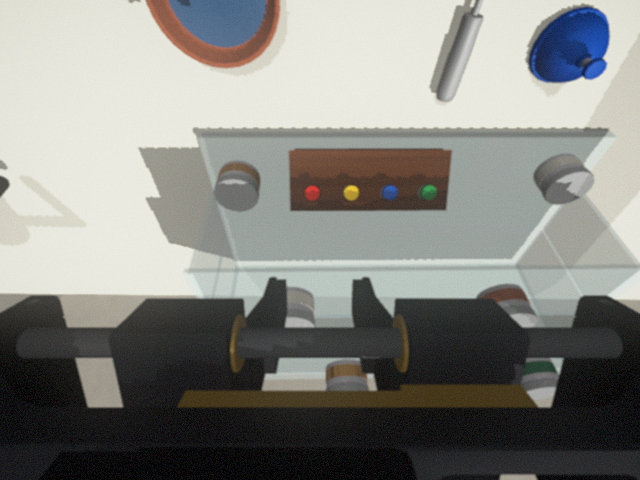

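The wrist view shows the tray square-on, with lids red (312,193), yellow (351,193), blue (390,193) and green (429,193). The red prediction was (310,193). I'll work out the lid-top position by casting rays.

Run:
```python
from h import *
im,d,p=load("wrist");P=pts(d,p);h=cv2.cvtColor(im,cv2.COLOR_RGB2HSV)
out=[]
for n,lo,hi,u in (("red",(0,120,60),(8,255,255),312),("yellow",(20,120,60),(35,255,255),351),("blue",(105,120,50),(128,255,255),390),("green",(45,80,40),(85,255,255),429)):
    c,s,m=blob(im,d,p,lo,hi,(u-15,178,u+15,208));X=onz(ray(c,p),.065);out.append(X)
    print(n,c.round(1),s[2:].tolist(),X.round(4),"depth",np.median(P[m&(d>0)],0).round(4))
out=np.array(out);v=out[3]-out[0];print("row",np.linalg.norm(v).round(4),"yaw",np.arctan2(-v[0],v[1]).round(4))
a=np.linalg.inv(p["camera_from_world"])
# face plane z check around row
print(P[205,300].round(4),P[160,330].round(4),P[205,370].round(4),P[160,370].round(4))
```

```text
red [311.8 192.5] [17, 16, 217] [ 0.6311 -0.1323  0.065 ] depth [ 0.6312 -0.1321  0.0647]
yellow [350.9 192.3] [16, 17, 212] [ 0.6292 -0.0863  0.065 ] depth [ 0.6291 -0.0863  0.0651]
blue [389.6 191.8] [14, 15, 165] [ 0.627  -0.0406  0.065 ] depth [ 0.6263 -0.041   0.0658]
green [428.4 191.6] [16, 16, 189] [0.6251 0.0053 0.065 ] depth [0.6248 0.0051 0.0657]
row 0.1377 yaw 0.044
[ 0.651  -0.1459  0.0659] [ 0.6071 -0.1114  0.0341] [ 0.6485 -0.0604  0.0657] [ 0.6051 -0.064   0.0344]
```

```bash
python3 -c "from h import *;to([.602,-.135,.112],.035)"
```

```text
t 9.78 q [-0.675  0.214  1.987  0.686  0.622 -2.798] pos [ 0.5251 -0.1335  0.2681] zaxis [ 0.536  0.044 -0.843] yaxis [-0.054  0.998  0.018] F [ 0.  -0.3  1.3] w 0.0348 g 0.0
delta tool [ 0.0191 -0.0084  0.1728] rows 5 each [ 0.0038 -0.0017  0.0346]
```

arm_command:
  deltas: [-0.2, 0.0038, -0.0017, 0.0346, 0, -0.2, 0.0038, -0.0017, 0.0346, 0, -0.2, 0.0038, -0.0017, 0.0346, 0, -0.2, 0.0038, -0.0017, 0.0346, 0, -0.2, 0.0038, -0.0017, 0.0346, 0, -0.2, 0, 0, 0, 0, -0.2, 0, 0, 0, 0]

```text
time: 10.65
position: [0.6188, -0.1261, 0.1362]
tool_rot: [-0.018, 0.967, 0.01, 0.255]
ft_force: [0.1, -0.3, 0.0]
grip_width: 0.035
grip_force: 0.0
```

Run:
```python
from h import *
to([.636,-.132,.0576],.02)
im,d,p=snap("wrist");P=pts(d,p);cv2.imwrite("pics/w2.png",im[...,::-1])
u,v=proj([.631,-.132,.065],p);print(u,v);u,v=int(u),int(v)
c,s,m=blob(im,d,p,(0,120,60),(8,255,255),(max(u-40,0),max(v-40,0),u+40,v+40));print(c.round(1),s.tolist(),onz(ray(c,p),.065).round(4),np.median(P[m&(d>0)],0).round(4))
```

```text
t 10.65 q [-0.511  0.553  1.887  0.831  0.369 -2.853] pos [ 0.6188 -0.1261  0.1362] zaxis [ 0.493  0.029 -0.869] yaxis [-0.04   0.999  0.011] F [ 0.1 -0.3  0. ] w 0.035 g 0.0
delta tool [ 0.024  -0.0074  0.0767] rows 5 each [ 0.0048 -0.0015  0.0153]
308.65323682623387 218.98396156271767
[308.6 219.4] [295, 207, 28, 26, 558] [ 0.6314 -0.1321  0.065 ] [ 0.6309 -0.1319  0.0654]
```

View pics/w2.png

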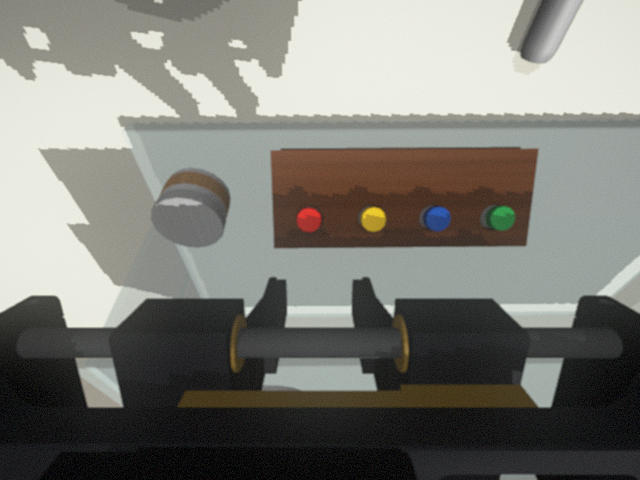

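The last wrist joint reached its range end (-2.85), which cost 3° of tilt. I'll back off and turn the gripper half a turn, which gives the same grasp with that joint mid-range.

arm_command:
  deltas: [-0.2, 0, 0, -0.05, 0, -0.2, 0, 0, -0.05, 0.1848, -0.2, 0, 0, -0.05, 0.1848, -0.2, 0, 0, 0, 0.1848, -0.2, 0, 0, 0, 0.1848, -0.2, 0, 0, 0, 0.1848, -0.2, 0, 0, 0, 0.1848, -0.2, 0, 0, 0, 0.1848, -0.2, 0, 0, 0, 0.1848, -0.2, 0, 0, 0, 0.1848, -0.2, 0, 0, 0, 0.1848, -0.2, 0, 0, 0, 0.1848]

```text
time: 12.2
position: [0.5435, -0.1311, 0.2669]
tool_rot: [0.815, 0.521, 0.222, 0.125]
ft_force: [-0.9, -0.5, 0.4]
grip_width: 0.0349
grip_force: 0.0
```

arm_command:
  deltas: [-0.2, 0, 0, 0, 0.1848, -0.2, 0, 0, 0, 0.1848, -0.2, 0, 0, 0, 0.1848, -0.2, 0, 0, 0, 0.1848, -0.2, 0, 0, 0, 0.1848, -0.2, 0, 0, 0, 0.1848, -0.2, 0, 0, 0, 0]

```text
time: 13.08
position: [0.5437, -0.1311, 0.2666]
tool_rot: [0.967, 0.018, 0.255, -0.01]
ft_force: [0.2, -0.4, 0.4]
grip_width: 0.0345
grip_force: 0.0
```

```bash
python3 -c "from h import *;to([.596,-.134,.127],.035)"
```

```text
t 13.07 q [-0.61   0.241  1.92   0.542  0.633  0.537] pos [ 0.5437 -0.1311  0.2666] zaxis [ 0.493  0.028 -0.87 ] yaxis [ 0.04  -0.999 -0.01 ] F [ 0.2 -0.4  0.4] w 0.0345 g 0.0
delta tool [-0.0235  0.0064  0.1471] rows 5 each [-0.0047  0.0013  0.0294]
```

arm_command:
  deltas: [-0.2, -0.0047, 0.0013, 0.0294, 0, -0.2, -0.0047, 0.0013, 0.0294, 0, -0.2, -0.0047, 0.0013, 0.0294, 0, -0.2, -0.0047, 0.0013, 0.0294, 0, -0.2, -0.0047, 0.0013, 0.0294, 0, -0.2, 0, 0, 0, 0]

```text
time: 13.82
position: [0.5955, -0.1335, 0.1244]
tool_rot: [0.967, 0.018, 0.253, -0.011]
ft_force: [-0.9, 0.3, -0.0]
grip_width: 0.0349
grip_force: 0.0
```

```bash
python3 -c "from h import *;to([.636,-.132,.058],.01)"
```

```text
t 13.82 q [-0.549  0.559  1.94   0.951  0.353  0.127] pos [ 0.5955 -0.1335  0.1244] zaxis [ 0.489  0.031 -0.872] yaxis [ 0.04  -0.999 -0.013] F [-0.9  0.3 -0. ] w 0.0349 g 0.0
delta tool [0.0028 0.001  0.0777] rows 8 each [0.0004 0.0001 0.0097]
```

arm_command:
  deltas: [-0.2, 0.0006, 0.0002, 0.014, 0, -0.2, 0.0006, 0.0002, 0.014, 0, -0.2, 0.0006, 0.0002, 0.014, 0, -0.2, 0.0006, 0.0002, 0.014, 0, -0.2, 0.0006, 0.0002, 0.014, 0, -0.2, 0, 0, 0, 0]

```text
time: 14.58
position: [0.6334, -0.1328, 0.0673]
tool_rot: [0.967, 0.018, 0.255, -0.01]
ft_force: [-0.8, 0.4, 1.6]
grip_width: 0.0352
grip_force: 0.0
```

```bash
python3 -c "from h import *;to([.636,-.132,.058],.01)"
```

```text
t 14.57 q [-0.508  0.697  1.879  1.162  0.293 -0.059] pos [ 0.6334 -0.1328  0.0673] zaxis [ 0.492  0.029 -0.87 ] yaxis [ 0.04  -0.999 -0.011] F [-0.8  0.4  1.6] w 0.0352 g 0.0
delta tool [-0.0024 -0.0006  0.0094] rows 1 each [-0.0024 -0.0006  0.0094]
```

arm_command:
  deltas: [-0.2, -0.001, 0, 0.0045, 0, -0.2, -0.001, 0, 0.0045, 0, -0.2, 0, 0, 0, 0, -1, 0, 0, 0, 0, -1, 0, 0, 0, 0, -1, 0, 0, 0, 0, -1, 0, 0, 0, 0]
  newtons: 8

```text
time: 15.45
position: [0.6357, -0.1325, 0.0574]
tool_rot: [0.967, 0.017, 0.254, -0.011]
ft_force: [-0.1, -0.7, -0.4]
grip_width: 0.0178
grip_force: 8.0
```

```bash
python3 -c "from h import *;st()"
```

```text
t 15.45 q [-0.505  0.718  1.876  1.211  0.285 -0.106] pos [ 0.6357 -0.1325  0.0574] zaxis [ 0.491  0.029 -0.871] yaxis [ 0.038 -0.999 -0.012] F [-0.1 -0.7 -0.4] w 0.0178 g 8.0
```

The grip holds at 17.8 mm and 8 N. I'll draw the capsule out along its own axis.

arm_command:
  deltas: [-1, -0.0006, 0, -0.006, 0, -1, -0.0006, 0, -0.006, 0, -1, -0.0006, 0, -0.006, 0, -1, -0.001, 0, -0.01, 0, -1, -0.002, 0, -0.02, 0, -1, 0, 0, -0.03, 0, -1, 0, 0, -0.03, 0, -1, 0, 0, 0, 0]

```text
time: 16.45
position: [0.5783, -0.1362, 0.1512]
tool_rot: [0.967, 0.017, 0.255, -0.01]
ft_force: [0.2, -0.3, -0.3]
grip_width: 0.0177
grip_force: 8.0
```

Run:
```python
from h import *
o,M=st()
im,d,p=snap("side");cv2.imwrite("pics/s1.png",cv2.resize(im[180:360,260:500],None,fx=3,fy=3)[...,::-1])
```

```text
t 16.45 q [-0.575  0.493  1.964  0.88   0.387  0.184] pos [ 0.5783 -0.1362  0.1512] zaxis [ 0.493  0.027 -0.869] yaxis [ 0.038 -0.999 -0.01 ] F [ 0.2 -0.3 -0.3] w 0.0177 g 8.0
```

View pics/s1.png

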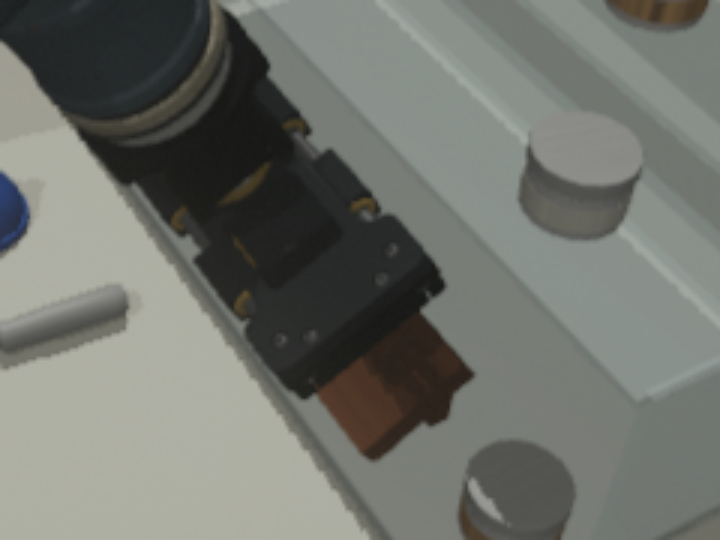

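The view shows the gripper clear above the tray's end; the fingers hide the capsule, but the grip width says it is held. Next I need to take the tilt back out, by pulling in past the inner reach limit on the free counter near the base.

arm_command:
  deltas: [-1, -0.0147, -0.0397, -0.0196, 0, -1, -0.0147, -0.0397, -0.0196, 0, -1, -0.0147, -0.0397, -0.0196, 0, -1, -0.0147, -0.0397, -0.0196, 0, -1, -0.0147, -0.0397, -0.0196, 0, -1, -0.0147, -0.0397, -0.0196, 0, -1, -0.0147, -0.0397, -0.0196, 0, -1, 0, 0, 0, 0]

```text
time: 17.5
position: [0.4265, 0.1103, 0.2126]
tool_rot: [0.968, 0.02, 0.25, -0.012]
ft_force: [0.0, -1.0, -0.0]
grip_width: 0.0177
grip_force: 8.0
```

```bash
python3 -c "from h import *;st()"
```

```text
t 17.5 q [-0.039  0.185  2.253  0.259  0.206  1.25 ] pos [0.4265 0.1103 0.2126] zaxis [ 0.484  0.033 -0.874] yaxis [ 0.045 -0.999 -0.013] F [ 0. -1. -0.] w 0.0177 g 8.0
```

arm_command:
  deltas: [-1, -0.03, -0.03, 0, 0, -1, -0.057, 0, -0.0145, 0, -1, -0.057, 0, -0.0145, 0, -1, -0.057, 0, -0.0145, 0, -1, -0.057, 0, -0.0145, 0]

```text
time: 18.12
position: [0.3241, 0.1655, 0.1661]
tool_rot: [0.975, 0.022, 0.22, -0.031]
ft_force: [0.1, 0.2, 1.1]
grip_width: 0.0176
grip_force: 8.0
```

```bash
python3 -c "from h import *;st()"
```

```text
t 18.12 q [ 0.162  0.252  2.44  -0.111  0.     1.798] pos [0.3241 0.1655 0.1661] zaxis [ 0.428  0.07  -0.901] yaxis [ 0.057 -0.997 -0.051] F [0.1 0.2 1.1] w 0.0176 g 8.0
```

arm_command:
  deltas: [-1, -0.0535, 0.006, -0.026, 0, -1, -0.0535, 0.006, -0.026, 0, -1, -0.0535, 0.006, -0.026, 0, -1, -0.0535, 0.006, -0.026, 0]

```text
time: 18.62
position: [0.284, 0.22, 0.1511]
tool_rot: [0.979, 0.03, 0.192, -0.062]
ft_force: [-0.2, -0.5, 0.3]
grip_width: 0.0177
grip_force: 8.0
```

```bash
python3 -c "from h import *;st()"
```

```text
t 18.62 q [ 0.345  0.295  2.44  -0.371  0.     2.225] pos [0.284  0.22   0.1511] zaxis [ 0.371  0.133 -0.919] yaxis [ 0.083 -0.99  -0.11 ] F [-0.2 -0.5  0.3] w 0.0177 g 8.0
```

arm_command:
  deltas: [-1, -0.041, 0.012, 0.025, 0, -1, -0.041, 0.012, 0.025, 0, -1, -0.041, 0.012, 0.025, 0]

```text
time: 19.0
position: [0.2568, 0.2315, 0.117]
tool_rot: [0.988, 0.032, 0.141, -0.055]
ft_force: [0.4, -0.9, -0.5]
grip_width: 0.0178
grip_force: 8.0
```

```bash
python3 -c "from h import *;st()"
```

```text
t 19.0 q [ 0.407  0.397  2.44  -0.532  0.     2.444] pos [0.2568 0.2315 0.117 ] zaxis [ 0.275  0.118 -0.954] yaxis [ 0.08  -0.992 -0.1  ] F [ 0.4 -0.9 -0.5] w 0.0178 g 8.0
```

arm_command:
  deltas: [-1, -0.038, 0.0136, 0.029, -0.08, -1, -0.038, 0.0136, 0.029, -0.08, -1, -0.038, 0.0136, 0.029, -0.08]

```text
time: 19.38
position: [0.2287, 0.236, 0.0837]
tool_rot: [0.983, 0.154, 0.095, -0.03]
ft_force: [-0.5, -1.9, 0.2]
grip_width: 0.0176
grip_force: 8.0
```

```bash
python3 -c "from h import *;st()"
```

```text
t 19.38 q [ 0.457  0.502  2.44  -0.829  0.     2.546] pos [0.2287 0.236  0.0837] zaxis [ 0.178  0.087 -0.98 ] yaxis [ 0.308 -0.951 -0.029] F [-0.5 -1.9  0.2] w 0.0176 g 8.0
```

arm_command:
  deltas: [-1, -0.037, 0.0055, 0.033, -0.08, -1, -0.037, 0.0055, 0.033, -0.08, -1, -0.037, 0.0055, 0.025, -0.08]

```text
time: 19.75
position: [0.1932, 0.2403, 0.0542]
tool_rot: [0.961, 0.271, 0.049, -0.009]
ft_force: [0.2, 0.9, 1.4]
grip_width: 0.0176
grip_force: 8.0
```

```bash
python3 -c "from h import *;st()"
```

```text
t 19.75 q [ 0.533  0.6    2.44  -1.123  0.008  2.676] pos [0.1932 0.2403 0.0542] zaxis [ 0.088  0.044 -0.995] yaxis [ 0.522 -0.853  0.008] F [0.2 0.9 1.4] w 0.0176 g 8.0
```

Tool tilt is down to 5.6°. Next: rise, then carry over to the dish.

arm_command:
  deltas: [-1, 0.01, 0.01, -0.03, 0, -1, 0.02, 0.02, -0.03, 0, -1, 0.025, 0.025, -0.03, 0, -1, 0.025, 0.025, -0.022, 0]

```text
time: 20.25
position: [0.2682, 0.2078, 0.1189]
tool_rot: [0.961, 0.267, 0.066, 0.024]
ft_force: [1.4, -0.7, -0.6]
grip_width: 0.0175
grip_force: 8.0
```

```bash
python3 -c "from h import *;to([.457,-.2245,.14],.05)"
```

```text
t 20.25 q [ 0.384  0.37   2.303 -0.183  0.347  1.581] pos [0.2682 0.2078 0.1189] zaxis [ 0.14 -0.01 -0.99] yaxis [ 0.51  -0.857  0.081] F [ 1.4 -0.7 -0.6] w 0.0175 g 8.0
delta tool [-0.0603  0.4682  0.0099] rows 10 each [-0.006   0.0468  0.001 ]
```

arm_command:
  deltas: [-1, -0.006, 0.0468, 0, 0, -1, -0.006, 0.0468, 0, 0, -1, -0.006, 0.0468, 0, 0, -1, -0.006, 0.0468, 0, 0, -1, -0.006, 0.0468, 0, 0, -1, -0.006, 0.0468, 0, 0, -1, -0.006, 0.0468, 0, 0, -1, -0.006, 0.0468, 0, 0, -1, -0.006, 0.0468, 0, 0, -1, -0.006, 0.0468, 0, 0, -1, 0, 0, 0, 0]

```text
time: 21.62
position: [0.4581, -0.2297, 0.1513]
tool_rot: [0.961, 0.265, 0.071, 0.027]
ft_force: [0.9, 0.4, 0.7]
grip_width: 0.0177
grip_force: 8.0
```

Run:
```python
from h import *
to([.457,-.2245,.06],.02)
im,d,p=snap("side");cv2.imwrite("pics/s2.png",cv2.resize(im[280:480,200:440],None,fx=3,fy=3)[...,::-1])
```

```text
t 21.62 q [-0.739  0.442  1.889  0.143  0.695  0.19 ] pos [ 0.4581 -0.2297  0.1513] zaxis [ 0.15  -0.014 -0.989] yaxis [ 0.505 -0.859  0.089] F [0.9 0.4 0.7] w 0.0177 g 8.0
delta tool [-0.0095 -0.0131  0.09  ] rows 5 each [-0.0019 -0.0026  0.018 ]
```

View pics/s2.png

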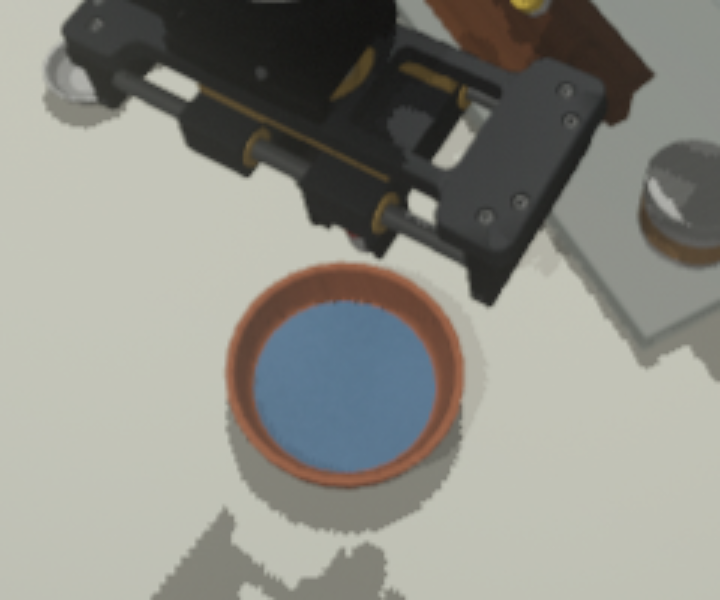

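The dish lies below at about (345,385) in the crop, and the red capsule shows between the fingertips. By my reckoning the capsule leans about 13°. I'll lower it, flatten it against the floor with a light grip, then release.

```bash
python3 -c "from h import *;to([.4526,-.2254,.036],.02)"
```

```text
t 21.68 q [-0.737  0.44   1.894  0.142  0.696  0.191] pos [ 0.456  -0.2266  0.1506] zaxis [ 0.146 -0.01  -0.989] yaxis [ 0.506 -0.858  0.084] F [-1.   1.3 -1.1] w 0.0174 g 8.0
delta tool [-0.0161 -0.0123  0.1129] rows 6 each [-0.0027 -0.002   0.0188]
```

arm_command:
  deltas: [-1, -0.0027, -0.002, 0.0188, 0, -1, -0.0027, -0.002, 0.0188, 0, -1, -0.0027, -0.002, 0.0188, 0, -1, -0.0027, -0.002, 0.0188, 0, -1, -0.0027, -0.002, 0.0188, 0, -1, -0.0027, -0.002, 0.0188, 0, -1, 0, 0, 0, 0]

```text
time: 22.55
position: [0.45, -0.2215, 0.0353]
tool_rot: [0.961, 0.266, 0.067, 0.022]
ft_force: [0.3, 0.2, 0.3]
grip_width: 0.0176
grip_force: 8.0
```

```bash
python3 -c "from h import *;to([.4526,-.2254,.0245],.003)"
```

```text
t 22.55 q [-0.737  0.666  1.981  0.237  0.395  0.078] pos [ 0.45   -0.2215  0.0353] zaxis [ 0.141 -0.006 -0.99 ] yaxis [ 0.509 -0.857  0.078] F [0.3 0.2 0.3] w 0.0176 g 8.0
delta tool [-0.001   0.0038  0.0111] rows 4 each [-0.0003  0.001   0.0028]
```

arm_command:
  deltas: [-1, -0.0003, 0.001, 0.0028, 0, -1, -0.0003, 0.001, 0.0028, 0, -1, -0.0003, 0.001, 0.0028, 0, -1, -0.0003, 0.001, 0.0028, 0, -1, 0, 0, 0, 0]
  newtons: 4

```text
time: 23.18
position: [0.4543, -0.2277, 0.0259]
tool_rot: [0.961, 0.266, 0.069, 0.025]
ft_force: [0.7, 0.2, -0.5]
grip_width: 0.0175
grip_force: 4.0
```

```bash
python3 -c "from h import *;st()"
```

```text
t 23.18 q [-0.741  0.689  1.971  0.247  0.377  0.065] pos [ 0.4543 -0.2277  0.0259] zaxis [ 0.145 -0.011 -0.989] yaxis [ 0.508 -0.857  0.084] F [ 0.7  0.2 -0.5] w 0.0175 g 4.0
```

Not in contact yet; I'll go down a few more millimetres with the lightest grip.

arm_command:
  deltas: [-1, -0.0002, 0, 0.0015, 0, -1, -0.0002, 0, 0.0015, 0, -1, -0.0002, 0, 0.0015, 0, -1, 0, 0, 0, 0]
  newtons: 3

```text
time: 23.68
position: [0.4547, -0.2281, 0.0217]
tool_rot: [0.961, 0.266, 0.069, 0.025]
ft_force: [0.7, 0.7, 4.9]
grip_width: 0.0178
grip_force: 3.0
```

Run:
```python
from h import *
st()
for n in("scene","side"):
    im,d,p=snap(n);u,v=proj([.456,-.226,.025],p);u,v=int(u),int(v)
    if n=="side": a=cv2.resize(im[v-40:v+40,u-50:u+50],None,fx=4,fy=4)
    else: b=cv2.resize(im[v-40:v+40,u-50:u+50],None,fx=4,fy=4)
cv2.imwrite("pics/c3.png",np.hstack([b,a])[...,::-1])
```

```text
t 23.68 q [-0.741  0.698  1.972  0.254  0.367  0.057] pos [ 0.4547 -0.2281  0.0217] zaxis [ 0.146 -0.011 -0.989] yaxis [ 0.508 -0.857  0.085] F [0.7 0.7 4.9] w 0.0178 g 3.02
```

View pics/c3.png

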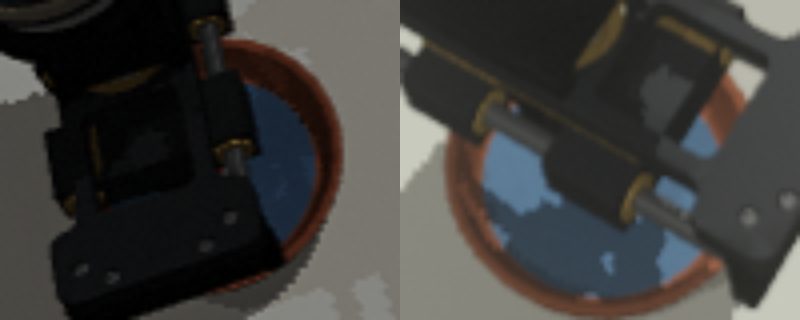

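The dish now carries 4.9 N, so the capsule is pressed flat on the floor. I'll open a little and look for any remaining contact.

arm_command:
  deltas: [-0.45, 0, 0, 0, 0, -0.3, 0, 0, 0, 0, -0.1, 0, 0, 0, 0, -0.1, 0, 0, 0, 0, -0.1, 0, 0, -0.02, 0, -0.1, 0, 0, -0.03, 0, -0.1, 0, 0, -0.05, 0, -0.1, 0, 0, -0.05, 0, -0.1, -0.04, -0.04, 0, 0, -0.1, -0.04, -0.04, 0, 0]

```text
time: 25.02
position: [0.3235, -0.1991, 0.1545]
tool_rot: [0.961, 0.267, 0.069, 0.026]
ft_force: [-0.7, 0.4, 1.1]
grip_width: 0.039
grip_force: 0.0
```

Run:
```python
from h import *
st()
r=[]
for n in("scene","side"):
    im,d,p=snap(n);u,v=proj([.456,-.226,.025],p);u,v=int(u),int(v);P=pts(d,p)
    r.append(cv2.resize(im[v-40:v+40,u-50:u+50],None,fx=4,fy=4))
    try:
        c,s,m=blob(im,d,p,(0,150,50),(6,255,255),(u-22,v-30,u+22,v+20));print(n,c,s.tolist(),onz(ray(c,p),.028).round(4),np.median(P[m],0).round(4),P[m][:,2].max())
    except ValueError: print(n,"no red")
    c,s,m=blob(im,d,p,(98,60,30),(115,255,255),(u-60,v-50,u+60,v+60));print("floor",onz(ray((s[0]+s[2]/2,s[1]+s[3]/2),p),.006).round(4),s.tolist())
cv2.imwrite("pics/c4.png",np.hstack(r)[...,::-1])
```

```text
t 25.02 q [-0.943  0.298  2.187  0.207  0.569 -0.085] pos [ 0.3235 -0.1991  0.1545] zaxis [ 0.147 -0.013 -0.989] yaxis [ 0.51  -0.856  0.087] F [-0.7  0.4  1.1] w 0.039 g 0.0
scene [211.4125 366.5875] [207, 362, 10, 10, 80] [ 0.46   -0.2266  0.028 ] [ 0.4607 -0.228   0.0316] 0.03523893498142727
floor [ 0.4582 -0.2249  0.006 ] [187, 346, 51, 49, 1710]
side [318.5462963 400.2037037] [313, 395, 12, 12, 108] [ 0.4624 -0.2257  0.028 ] [ 0.4614 -0.2281  0.0326] 0.035815545176828834
floor [ 0.4573 -0.2251  0.006 ] [285, 381, 60, 56, 2361]
```

View pics/c4.png

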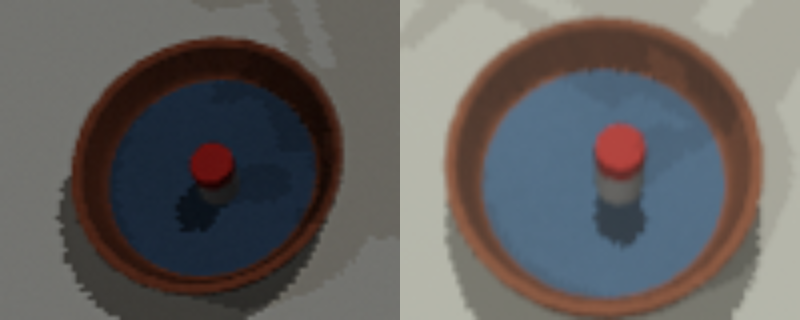

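Both views show the capsule standing upright in the dish, its lid top at z≈0.032 and within 4 mm of the floor's centre. Next the brass bell.

```bash
python3 -c "from h import *;to([.4507,.2245,.115],.05)"
```

```text
t 25.12 q [-0.946  0.298  2.197  0.206  0.574 -0.082] pos [ 0.3179 -0.1928  0.1525] zaxis [ 0.138 -0.001 -0.99 ] yaxis [ 0.507 -0.859  0.072] F [-0.3  0.2  0.4] w 0.0394 g 0.0
delta tool [ 0.3225 -0.2936  0.0548] rows 9 each [ 0.0358 -0.0326  0.0061]
```

arm_command:
  deltas: [-1, 0.0358, -0.0326, 0, 0, -1, 0.0358, -0.0326, 0, 0, -1, 0.0358, -0.0326, 0, 0, -1, 0.0358, -0.0326, 0, 0, -1, 0.0358, -0.0326, 0, 0, -1, 0.0358, -0.0326, 0, 0, -1, 0.0358, -0.0326, 0.01, 0, -1, 0.0358, -0.0326, 0.02, 0, -1, 0.0358, -0.0326, 0.025, 0, -1, 0, 0, 0, 0, -1, 0, 0, 0, 0]

```text
time: 26.5
position: [0.4556, 0.2177, 0.1128]
tool_rot: [0.961, 0.267, 0.068, 0.025]
ft_force: [-0.3, -0.7, 0.7]
grip_width: 0.0005
grip_force: 0.0
```

```bash
python3 -c "from h import *;to([.4507,.2245,.065],.02)"
```

```text
t 26.5 q [ 0.253  0.51   1.927 -0.086  0.57   1.352] pos [0.4556 0.2177 0.1128] zaxis [ 0.144 -0.011 -0.99 ] yaxis [ 0.509 -0.857  0.083] F [-0.3 -0.7  0.7] w 0.0005 g 0.0
delta tool [-0.0063 -0.0123  0.0465] rows 3 each [-0.0021 -0.0041  0.0155]
```

arm_command:
  deltas: [-1, -0.0021, -0.0041, 0.0155, 0, -1, -0.0021, -0.0041, 0.0155, 0, -1, -0.0021, -0.0041, 0.0155, 0, -1, 0, 0, 0, 0]

```text
time: 27.0
position: [0.4506, 0.2232, 0.0652]
tool_rot: [0.961, 0.265, 0.067, 0.025]
ft_force: [0.4, -0.3, 0.3]
grip_width: 0.0009
grip_force: 0.0
```

Run:
```python
from h import *
to([.4507,.2245,.047],.005)
im,d,p=snap("side");u,v=proj([.4507,.2245,.056],p);u,v=int(u),int(v)
cv2.imwrite("pics/b.png",cv2.resize(im[v-50:v+50,u-60:u+60],None,fx=5,fy=5)[...,::-1])
```

```text
t 27.0 q [ 0.268  0.605  1.96  -0.114  0.445  1.4  ] pos [0.4506 0.2232 0.0652] zaxis [ 0.143 -0.012 -0.99 ] yaxis [ 0.507 -0.858  0.083] F [ 0.4 -0.3  0.3] w 0.0009 g 0.0
delta tool [-0.0013 -0.0026  0.018 ] rows 4 each [-0.0003 -0.0006  0.0045]
```

View pics/b.png

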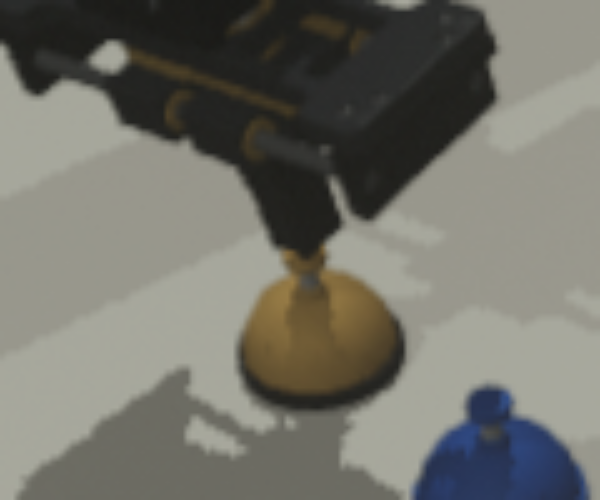

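The shut fingertips are right over the brass button, at crop (305,255). I'll press down in small steps.

arm_command:
  deltas: [-1, -0.0003, -0.0003, 0.005, 0, -1, -0.0003, -0.0003, 0.005, 0, -1, -0.0003, -0.0003, 0.004, 0, -1, -0.0003, -0.0003, 0.004, 0, -1, 0, 0, 0.001, 0, -1, 0, 0, 0, 0]

```text
time: 27.8
position: [0.4529, 0.2247, 0.0487]
tool_rot: [0.961, 0.267, 0.07, 0.025]
ft_force: [-4.6, -4.7, 25.9]
grip_width: 0.0008
grip_force: 13.3
```

```bash
python3 -c "from h import *;st()"
```

```text
t 27.8 q [ 0.27   0.64   1.964 -0.128  0.4    1.413] pos [0.4529 0.2247 0.0487] zaxis [ 0.148 -0.011 -0.989] yaxis [ 0.509 -0.857  0.085] F [-4.6 -4.7 25.9] w 0.0008 g 13.32
```

At 26 N, well beyond the 5 N spring, the plunger is on its stop. I'll lift off and check.

arm_command:
  deltas: [-1, 0, 0, 0, 0, -1, 0, 0, -0.01, 0, -1, 0, 0, -0.02, 0, -1, 0, 0, -0.04, 0, -1, 0, 0, -0.04, 0, -1, -0.04, 0, -0.03, 0, -1, -0.04, 0, -0.02, 0, -1, 0, 0, 0, 0]

```text
time: 28.8
position: [0.358, 0.1845, 0.1952]
tool_rot: [0.961, 0.266, 0.067, 0.024]
ft_force: [0.8, 0.1, 0.1]
grip_width: 0.0008
grip_force: 0.0
```

Run:
```python
from h import *
st()
im,d,p=snap("side");P=pts(d,p);im0,d0,p0=load("side")
c,s,m=blob(im,d,p,(14,90,60),(30,255,255),(195,190,238,238));P0=pts(d0,p0)
print("bell top z",P[m&(d>0)][:,2].max(),"start",P0[195:238,195:238][...,2].max())
u,v=map(int,proj([.456,-.226,.032],p));c,s,m=blob(im,d,p,(0,150,50),(6,255,255),(u-22,v-30,u+22,v+20));print("red",c,np.median(P[m],0).round(4))
for n,lo,hi,b in (("yellow",(18,120,60),(32,255,255),(365,270,388,290)),("blue",(105,120,50),(128,255,255),(350,252,372,270)),("green",(45,80,40),(85,255,255),(338,236,358,254))):
    print(n,blob(im0,d0,p0,lo,hi,b)[0].round(1),blob(im,d,p,lo,hi,b)[0].round(1))
for n,b in dict(tinR=(405,320,460,370),tinmid=(430,210,480,260),tinL=(285,180,322,215),spoon=(210,270,310,320)).items():
    print(n,np.abs(im[b[1]:b[3],b[0]:b[2]].astype(int)-im0[b[1]:b[3],b[0]:b[2]]).mean().round(1))
```

```text
t 28.8 q [ 0.231  0.235  2.076 -0.068  0.694  1.311] pos [0.358  0.1845 0.1952] zaxis [ 0.143 -0.011 -0.99 ] yaxis [ 0.508 -0.857  0.083] F [0.8 0.1 0.1] w 0.0008 g 0.0
bell top z 0.05856234503496349 start 0.666076515285782
red [318.60714286 400.27678571] [ 0.4612 -0.2282  0.0325]
yellow [375.  277.7] [375.  277.8]
blue [360.4 260.3] [360.4 260.3]
green [346.6 243.5] [346.6 243.5]
tinR 6.8
tinmid 7.7
tinL 5.6
spoon 8.7
```

The plunger is back up, the red capsule still stands, and the other capsules haven't moved. The tin and spoon image differences are small and fit the changed shadows. Handing in.

```bash
python3 -c "from rig import order;print(order.hand_in())"
```

```text
the job is handed in; nothing more can be done
None
```

The job is handed in at about 29 s: the red capsule stands upright in the dish, the brass bell was pressed to its stop and sprang back, and the other capsules, tins and spoon look undisturbed; no verdict was returned.

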